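Fill the engraver's blank magazine

TASK

Load the engraver's feed tube: lift the lid of the black case until it rests on its stop, then take walnut blanks from the case and stack them flat in the clear tube, on top of the metal riser that is in it, until the top of the stack is level with the black fill line, no higher. Leave the spare blanks lying flat in the case, then shut the lid fully, and do not disturb the other things on the table.

Things in the scene. Friction and masses are not known exactly. Their poses are not given: they have to be found in the camera images.
- lid (a joint): hinge of the black case's domed lid, rad: 0 shut, grows as the lid opens, up to its stop at 1.70 (just past upright). The hinge has friction: the lid stays at any angle where it is left; at the handle it takes about 3 N to lift and less than 2 N to lower (lid 0.25 kg). Lid 170 x 236 mm, shell 23 mm deep, over the case's rim
- lid_hinge (a point): middle of the lid's hinge line, 35 mm above the table on the case's far edge. Its axes turn with the lid; when shut, x points away from the case beyond the hinge, y along the hinge line, z up, and the handle bar lies at (-160, 0, 63) mm from it
- lid_handle (a point): middle of the lid's handle: a straight level steel bar 10 mm thick and 92 mm clear between its two posts, parallel to the hinge, near the lid's front edge, its axis 40 mm off the lid's outer face, 98 mm above the table when shut. Axes turn with the lid. The bar may turn freely between pinching fingers as the lid swings
- case_floor (a point): centre of the case's flat felt floor, 30 mm above the table; x from front to hinge, y along the hinge, z up. Case 170 mm (x) by 236 mm (y) outside, walls 4 mm thick and only 5 mm above the floor, so the blanks stand 13 mm proud of the rim
- tube_floor (a point): centre of the bottom inside the clear round feed tube, 15 mm above the table, on an aluminium base plate 110 x 100 mm; z up along the tube. The tube's bore is 40.5 mm and slippery; it stands on a fixed base
- tube_mark (a point): centre of the tube at the height of the black fill line around it: 144 mm above the tube's floor (eight times a blank's thickness; the riser counts)
- tube_mouth (a point): centre of the tube's open top, 156 mm above its floor; the top 7 mm flares outward from the bore to 53 mm inside (58 mm outside), and guides a blank in; a blank let go there, level and with its lower edge in the flare, slides down the smooth tube and lies flat; if one hangs up in the mouth, a light tap from above (under 10 N) sends it down
- blank1: round walnut blank, 38 mm across and 18 mm thick, 20 g, origin in its middle, z along its axis (either face may be up); seven or eight of them are there, lying flat in the case
- blank2: round walnut blank, 38 mm across and 18 mm thick, 20 g, origin in its middle, z along its axis (either face may be up); seven or eight of them are there, lying flat in the case
- blank3: round walnut blank, 38 mm across and 18 mm thick, 20 g, origin in its middle, z along its axis (either face may be up); seven or eight of them are there, lying flat in the case
- blank4: round walnut blank, 38 mm across and 18 mm thick, 20 g, origin in its middle, z along its axis (either face may be up); seven or eight of them are there, lying flat in the case
- blank5: round walnut blank, 38 mm across and 18 mm thick, 20 g, origin in its middle, z along its axis (either face may be up); seven or eight of them are there, lying flat in the case
- blank6: round walnut blank, 38 mm across and 18 mm thick, 20 g, origin in its middle, z along its axis (either face may be up); seven or eight of them are there, lying flat in the case
- blank7: round walnut blank, 38 mm across and 18 mm thick, 20 g, origin in its middle, z along its axis (either face may be up); seven or eight of them are there, lying flat in the case
- blank8: round walnut blank, 38 mm across and 18 mm thick, 20 g, origin in its middle, z along its axis (either face may be up); seven or eight of them are there, lying flat in the case
- riser1: plain aluminium puck 38 mm across and 18 mm high (1 blank high), origin under its centre. Exactly one of the three risers is there, standing on the tube's floor to stay there; the blanks go on top of it
- riser2: plain aluminium puck 38 mm across and 36 mm high (2 blanks high), origin under its centre. Exactly one of the three risers is there, standing on the tube's floor to stay there; the blanks go on top of it
- riser3: plain aluminium puck 38 mm across and 54 mm high (3 blanks high), origin under its centre. Exactly one of the three risers is there, standing on the tube's floor to stay there; the blanks go on top of it
- mug: not part of the job, leave it where it is: white mug, 80 mm across, 90 mm tall; origin under its centre
- coaster: not part of the job, leave it where it is: leather-brown coaster, 90 mm across, 8 mm thick; origin under its centre
- opener_fob: not part of the job, leave it where it is: bottle-opener key fob lying flat, about 110 x 32 mm, 6 mm thick; origin under its centre
- cleaner: not part of the job, leave it where it is: white bottle of cleaner, 52 mm across, 130 mm tall; origin under its centre
- tape: not part of the job, leave it where it is: roll of yellow tape lying flat, 90 mm across, 24 mm high; origin under its centre

How it is judged:
By the outcome, as a careful person would: the job done as asked, in the order asked, and still so for the second after the job is handed in, with the robot touching nothing.
Of riser1, riser2, riser3 only 1 to 1 are there at a start; the rules pass over those that are not, and their reading is None.
Of blank1, blank2, blank3, blank4, blank5, blank6, blank7, blank8 only 7 to 8 are there at a start; the rules pass over those that are not, and their reading is None.
At some moment in a run one of blank1, blank2, blank3, blank4, blank5, blank6, blank7, blank8 may be knocked a few centimetres aside while the robot is not near it.
Once in a run the grip may slacken for a moment while it holds something.
It also fails if it takes over 210 s, if anything falls off the work surface, if the arm or the gripper's body presses on something with over 40 N, if the wrist force passes 120 N, or if a joint passes its speed limit or range.

ROBOT

A 6-joint arm with a two-finger parallel gripper is mounted at the origin on the work surface. World frame = base frame: x ahead of the robot, y to its left, z up, the work surface at z = 0. Lengths are in mm, angles in rad, forces in N, time in s.
With the tool pointing down it reaches from about 300 to 775 mm from the base axis. Payload 14.6 kg.
Tool frame: the origin (TCP) lies between the finger pads; the fingertips stand 11 mm ahead of it and the grasp point (between the pads) lies 8 mm behind it; z points along the fingers, y is the line along which they close (so a half turn about z gives the same grasp; the last joint's range is limited). The gripper opens to 94 mm and grips with 3 to 60 N. Pads are 16 mm wide; open, the fingers measure 119 mm over their backs; the gripper's body (75 mm by 177 mm) begins 78 mm behind the grasp point.
Start: joints at [1.152, 0.3, 1.521, -0, 1.321, -0.067], TCP at [189.52, 516.305, 216.446] pointing down, gripper open.
Joint ranges: [-3.03, 3.03], [-0.79, 2.21], [0.23, 2.52], [-1.04, 4.18], [0, 3.07], [-2.55, 2.55]. Speed limits (rad/s): [2.22, 2.22, 2.57, 3.14, 3.14, 3.14].

INTERFACE

Orientations are given as [roll, pitch, yaw] about the fixed x, y, z axes, in that order (R = Rz(yaw) Ry(pitch) Rx(roll)).
In Python, from cell import manip gives the robot as it stands. The module is installed in compiled form; this text tells all that it offers.
- The arm moves only by the tool arm_command, never from a script. Its argument "rows" is one flat list of numbers, 5 for each row, row after row: the shift along the world's x, y, z in mm, then the turn about the world's z in degrees, then the finger opening in mm, from 0 to 94. In form: [dx, dy, dz, twist, jaw, dx, dy, dz, twist, jaw, ...]. A call has 1 to 5 rows; each row shifts and turns the commanded pose from where the row before left it; what a row does not reach is not made up. A row lasts 1/8 s, in which the tool goes at most 62.5 mm and 10.7 degrees, less where a joint would pass 70% of its speed; a pose out of reach is approached as far as the arm can. A call is refused whole if a number of a shift passes 62.5 or a number of a turn 10.7, either way. A call with a gripper value outside its range is refused whole. The fingers move at their own pace and stop on an object; "newtons" is the grip in N (left out, the last holds). Time passes only in rows, so rows that do not move let the fingers close. It gives the time, the measured TCP pose, the force and the opening at its end, in the units of the state.
- manip.read_state(): the state, without advancing time (a new reading comes with each control period).
- manip.camera(name): name is "scene" or "top"; returns a dict with "image" (420x560x3 uint8, blue, green, red), "z_map" (420x560 float32, mm along the optical axis (not along the pixel's ray), 0 where there is no reading), "fx", "fy", "cx", "cy" (pixels), "pose" (4x4, takes a point from camera to world coordinates). Camera axes: x right, y down, z forward; pixel columns grow to the right and rows downward; lengths in mm; the calibration is good to about 2 mm. A picture is of the moment at which its call begins.
- manip.sign_off(): hands the job in, once; it reports no verdict.
The state is a dict: "clock": time; "joints": joint angles; "qd": joint speeds; "effort": joint torques, N m; "eef_pos": TCP position; "eef_rot": TCP orientation; "wrist_force": force on the tool from outside, world axes, zero at the start; "moment": the same for the moment, N m; "finger_gap": finger opening in mm.
Only numpy, scipy, OpenCV 4.12 (cv2) and the standard library are available. Lean on these libraries where they do the work, as an engineer would, in place of code of your own. Each camera call takes 0.05 s, during which the arm holds its last target. There are 200 camera calls.

## Working session

There is one attempt and no reset: what is moved stays moved. The work goes in short steps, Python scripts to look and compute and a tool call to move; the robot and the scene stay as the last step left them, time stands still between calls to the robot, and variables do not carry over. Pictures are saved under pics/ and viewed, on a budget of 14 in all, crops included, one or two more only if the job needs it, and the job is handed in when it is done.

Besides the shell and the picture viewer there is one more tool, called after "Call:" as name(argument=value, ...) on one line, values as JSON. arm_command: Moves the arm, as the interface text tells. Its arguments: {"type":"object","properties":{"rows":{"type":"array","items":{"type":"number"}},"newtons":{"type":"number"}},"required":["rows"]}

```bash
mkdir -p pics
cat > h.py <<'E'
from cell import manip
import numpy as np, cv2
def cam(n):
    c=manip.camera(n); c['P']=np.array(c['pose']); return c
def ray(c,u,v,z):
    d=c['P'][:3,:3]@np.array([(u-c['cx'])/c['fx'],(v-c['cy'])/c['fy'],1.]); o=c['P'][:3,3]
    return o+d*(z-o[2])/d[2]
def cloud(c):
    z=c['z_map']; v,u=np.mgrid[:z.shape[0],:z.shape[1]]
    p=np.stack([(u-c['cx'])/c['fx']*z,(v-c['cy'])/c['fy']*z,z],-1)
    w=p@c['P'][:3,:3].T+c['P'][:3,3]; w[z<=0]=np.nan; return w
def proj(c,p):
    q=c['P'][:3,:3].T@(np.array(p,float)-c['P'][:3,3]); return q[0]/q[2]*c['fx']+c['cx'],q[1]/q[2]*c['fy']+c['cy']
E
python3 - <<'E'
from h import *
s=manip.read_state(); print(s)
ims=[]
for n in("scene","top"):
    c=cam(n); print(n,c['fx'],c['cx'],c['cy'],c['P'].round(3).tolist()); ims.append(c['image']); np.savez(n+'.npz',**{k:c[k] for k in c})
    cv2.imwrite(f'pics/{n}0.png',c['image'])
E
```

```text
{'clock': 0.0, 'joints': array([ 1.15240301e+00,  3.00494027e-01,  1.52161378e+00, -7.00342672e-06,
        1.32071437e+00, -6.65691835e-02]), 'qd': array([ 6.99347895e-05, -1.24779105e-03,  1.01287930e-03, -6.12348030e-04,
       -2.69493572e-04,  1.16874587e-03]), 'effort': array([-5.75506929e-04, -5.31810665e+01, -3.52729046e+01,  7.08401855e-02,
        2.43904372e-02, -1.34328266e-04]), 'eef_pos': array([189.41538041, 516.06908954, 215.85992236]), 'eef_rot': array([-3.14036541e+00, -7.50191984e-05,  2.78977021e+00]), 'wrist_force': array([-0.57616004, -0.4402151 , -0.42685477]), 'moment': array([-0.00331045, -0.01685523, -0.00937866]), 'finger_gap': 94.14739121737178}
scene 380.19226493911356 274.89425888228715 216.16210556573023 [[0.593, 0.462, -0.659, 1020.135], [0.805, -0.348, 0.48, -372.366], [-0.007, -0.815, -0.579, 557.734], [0.0, 0.0, 0.0, 1.0]]
top 490.37569695340727 280.2126801790364 216.60607134758604 [[-0.001, -0.996, 0.086, 435.564], [-1.0, -0.001, -0.021, 6.722], [0.021, -0.086, -0.996, 1221.676], [0.0, 0.0, 0.0, 1.0]]
```

View pics/scene0.png

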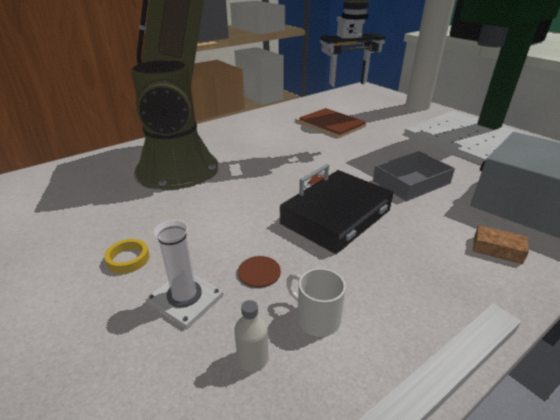

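View pics/top0.png

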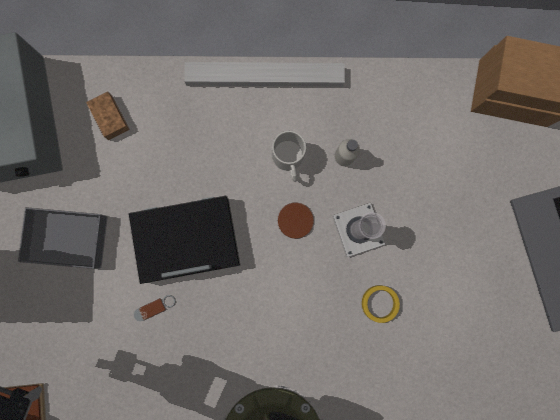

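The scene view shows the case with its handle toward the robot and the tube on its plate at about (180,270). The top view has the lid centre at about (185,240), the handle bar at (187,271), the tube mouth at (372,227), the mug at (289,148), the coaster at (296,220), the cleaner at (347,152), the tape at (381,303) and the fob at (155,308).

Run:
```python
from h import *
t=dict(np.load('top.npz')); s=dict(np.load('scene.npz'))
w=cloud(t); im=t['image']
# lid
g=im.max(2); roi=np.zeros_like(g); roi[190:290,122:248]=1
m=((w[...,2]>45)&(w[...,2]<75)&(roi>0)).astype(np.uint8)
pts=w[m>0]; print('lid z',np.percentile(pts[:,2],[5,50,95]))
r=cv2.minAreaRect(pts[:,:2].astype(np.float32)); print('lid rect',r, cv2.boxPoints(r).round(1).tolist())
hm=(w[...,2]>85)&(roi>0); p=w[hm]; print('handle',hm.sum(),p.mean(0),np.median(p[:,2])); 
r=cv2.minAreaRect(p[:,:2].astype(np.float32)); print(r)
# tube
roi=np.zeros_like(g); roi[195:265,325:400]=1
pm=(w[...,2]>8)&(w[...,2]<25)&(roi>0); r=cv2.minAreaRect(w[pm][:,:2].astype(np.float32)); print('plate',pm.sum(),r)
hm=(w[...,2]>150)&(roi>0); print('tube top pts',hm.sum(), w[hm].mean(0) if hm.any() else 0)
a=cv2.resize(im[190:265,325:400],None,fx=5.33,fy=5.33,interpolation=cv2.INTER_CUBIC)
b=cv2.resize(s['image'][210:330,140:230],(300,400),interpolation=cv2.INTER_CUBIC)
a=cv2.resize(a,(400,400)); cv2.imwrite('pics/z1.png',np.hstack([a,b]))
```

```text
lid z [53.88560222 57.54147104 61.20952276]
lid rect ((483.2832946777344, 212.2483367919922), (170.29440307617188, 236.8285369873047), 10.391312599182129) [[378.20001220703125, 313.3999938964844], [420.8999938964844, 80.4000015258789], [588.4000244140625, 111.0999984741211], [545.7000122070312, 344.1000061035156]]
handle 215 [409.45781845 198.04096999 101.63540455] 101.7525528809042
((409.31854248046875, 198.96035766601562), (9.860136032104492, 109.1400375366211), 10.405189514160156)
plate 1185 ((490.7219543457031, -217.416259765625), (150.7486572265625, 104.99376678466797), 15.070738792419434)
tube top pts 315 [ 509.0049789  -216.41540948  167.62242408]
```

View pics/z1.png

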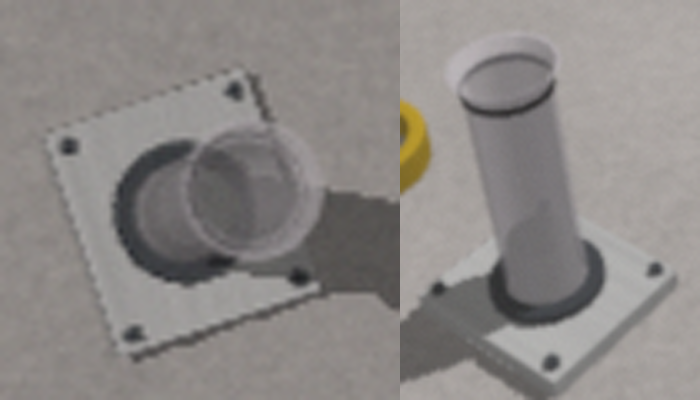

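Call:
arm_command(rows=[40,-55,0,-10,94,40,-55,0,-10,94,40,-55,0,-10,70,40,-55,0,-10,60,40,-55,0,-10,60], newtons=20)

```text
clock: 0.72
eef_pos: [374.1, 261.8, 216.4]
eef_rot: [3.142, -0.0, 1.912]
wrist_force: [1.9, 0.7, -0.3]
finger_gap: 67.4
```

Call:
arm_command(rows=[20,-42,-20,-9.4,50,0,0,-30,0,50,0,0,0,0,50])

```text
clock: 1.1
eef_pos: [392.6, 220.9, 165.0]
eef_rot: [-3.138, 0.001, 1.752]
wrist_force: [-0.8, -0.2, 0.3]
finger_gap: 49.7
```

Run:
```python
from h import *
s=manip.read_state(); print(s['clock'],s['eef_pos'],np.degrees(s['eef_rot']),s['joints'])
t=dict(np.load('top.npz')); 
print('mouth',ray(t,372.8,226,171),'base',ray(t,360,229.8,17))
w=cloud(t); roi=np.s_[195:265,325:400]
m=w[roi][...,2]>165; print(w[roi][m].mean(0), (w[roi][m].min(0)+w[roi][m].max(0))/2)
# what depth sees inside tube (top): points near tube axis
d=cloud(dict(np.load('scene.npz')))
c=ray(t,372.8,226,171)[:2]
for n,a in(('top',w),('scene',d)):
    q=a[np.hypot(a[...,0]-c[0],a[...,1]-c[1])<24]; print(n,np.histogram(q[:,2],bins=np.arange(0,190,9)))
```

```text
1.1 [392.55884736 220.86668029 164.99638416] [-1.79786104e+02  5.21858426e-02  1.00405508e+02] [4.31122124e-01 1.33438852e-01 1.85018015e+00 4.27590867e-05
 1.16181613e+00 2.49496369e-01]
mouth [ 506.08249687 -214.90968777  171.        ] base [ 507.01094526 -215.49519041   17.        ]
[ 508.84331251 -214.64164297  169.32657568] [ 508.38480169 -213.64869762  169.98090369]
top (array([  0,   4,  18,   7,  13,  75,  25,  23,  17,  20,  27,  20,  29,
        19,  21,  21,  18,  22, 109,   7,   0]), array([  0,   9,  18,  27,  36,  45,  54,  63,  72,  81,  90,  99, 108,
       117, 126, 135, 144, 153, 162, 171, 180, 189]))
scene (array([  0,   0,  86,  84,  89,  88,  89,  95,  91, 100,  98, 102, 105,
       111, 109, 159, 189, 203, 151,   1,   0]), array([  0,   9,  18,  27,  36,  45,  54,  63,  72,  81,  90,  99, 108,
       117, 126, 135, 144, 153, 162, 171, 180, 189]))
```

Call:
arm_command(rows=[17,-22,-10,0,45,0,0,-40,0,45,0,0,-25,0,45,0,0,0,0,0,0,0,0,0,0])

```text
clock: 1.72
eef_pos: [410.9, 200.2, 93.0]
eef_rot: [3.14, -0.0, 1.754]
wrist_force: [0.8, -0.6, 0.4]
finger_gap: 28.7
```

Call:
arm_command(rows=[0,0,0,0,0,0,0,0,0,0])

```text
clock: 1.98
eef_pos: [407.2, 199.2, 91.9]
eef_rot: [-3.133, 0.0, 1.753]
wrist_force: [-35.2, -7.9, 27.0]
finger_gap: 8.9
```

Run:
```python
import numpy as np
th=np.linspace(0,1.7,21);c,s=np.cos(th),np.sin(th)
u=160-160*c+63*s; z=63*c+160*s-63
for a in np.c_[th,u*.9836,u*.1804,z].round(1): print(a)
D=np.diff(np.c_[u*.9836,u*.1804,z],axis=0); print(D.round(1).tolist())
```

```text
[0. 0. 0. 0.]
[ 0.1  5.8  1.1 13.4]
[ 0.2 12.8  2.3 26.2]
[ 0.3 20.7  3.8 38.3]
[ 0.3 29.7  5.4 49.8]
[ 0.4 39.6  7.3 60.4]
[ 0.5 50.3  9.2 70.1]
[ 0.6 61.8 11.3 78.9]
[ 0.7 74.  13.6 86.6]
[ 0.8 86.8 15.9 93.3]
[  0.8 100.1  18.4  98.8]
[  0.9 113.8  20.9 103.1]
[  1.  127.8  23.4 106.3]
[  1.1 142.1  26.1 108.2]
[  1.2 156.4  28.7 109. ]
[  1.3 170.8  31.3 108.4]
[  1.4 185.   33.9 106.6]
[  1.4 199.1  36.5 103.6]
[  1.5 212.9  39.   99.4]
[  1.6 226.2  41.5  94.1]
[  1.7 239.1  43.9  87.5]
[[5.8, 1.1, 13.4], [6.9, 1.3, 12.8], [8.0, 1.5, 12.2], [9.0, 1.6, 11.4], [9.9, 1.8, 10.6], [10.7, 2.0, 9.7], [11.5, 2.1, 8.8], [12.2, 2.2, 7.7], [12.8, 2.3, 6.7], [13.3, 2.4, 5.5], [13.7, 2.5, 4.4], [14.0, 2.6, 3.2], [14.2, 2.6, 1.9], [14.4, 2.6, 0.7], [14.4, 2.6, -0.5], [14.3, 2.6, -1.8], [14.1, 2.6, -3.0], [13.8, 2.5, -4.2], [13.4, 2.5, -5.4], [12.9, 2.4, -6.5]]
```

Call:
arm_command(rows=[-3,-0.5,0,0,0,0,0,0,0,0])

```text
clock: 2.22
eef_pos: [407.1, 199.1, 92.1]
eef_rot: [-3.141, -0.0, 1.753]
wrist_force: [-6.3, -1.3, 7.1]
finger_gap: 9.2
```

Call:
arm_command(rows=[5.8,1.1,13.4,0,0,6.9,1.3,12.8,0,0,8,1.5,12.2,0,0,9,1.6,11.4,0,0,9.9,1.8,10.6,0,0])

```text
clock: 2.85
eef_pos: [445.8, 206.2, 153.3]
eef_rot: [-3.137, 0.0, 1.753]
wrist_force: [-18.9, -3.7, 13.2]
finger_gap: 9.5
```

Call:
arm_command(rows=[10.7,2,9.7,0,0,11.5,2.1,8.8,0,0,12.2,2.2,7.7,0,0,12.8,2.3,6.7,0,0,13.3,2.4,5.5,0,0])

```text
clock: 3.48
eef_pos: [508.1, 217.5, 192.0]
eef_rot: [3.141, -0.0, 1.753]
wrist_force: [-3.5, -1.5, 2.4]
finger_gap: 9.4
```

Call:
arm_command(rows=[13.7,2.5,4.4,0,0,14,2.6,3.2,0,0,14.2,2.6,1.9,0,0,14.4,2.6,0.7,0,0,14.4,2.6,-0.5,0,0])

```text
clock: 4.1
eef_pos: [579.1, 230.3, 201.4]
eef_rot: [3.14, -0.0, 1.753]
wrist_force: [-2.2, -0.5, 3.2]
finger_gap: 9.4
```

Call:
arm_command(rows=[14.3,2.6,-1.8,0,0,14.1,2.6,-3,0,0,13.8,2.5,-4.2,0,0,13.4,2.5,-5.4,0,0,12.9,2.4,-6.5,0,0])

```text
clock: 4.72
eef_pos: [647.2, 242.7, 180.4]
eef_rot: [3.141, 0.0, 1.753]
wrist_force: [-40.6, -10.7, 31.5]
finger_gap: 10.4
```

Call:
arm_command(rows=[2.5,0.5,-1.5,0,0,0,0,0,0,0])

```text
clock: 4.97
eef_pos: [646.6, 242.7, 179.2]
eef_rot: [-3.133, 0.001, 1.753]
wrist_force: [-34.6, -9.6, 15.4]
finger_gap: 8.9
```

Call:
arm_command(rows=[-2,-0.5,0,0,30,0,0,0,0,30,0,0,25,0,30,0,0,50,0,30,0,0,40,0,60])

```text
clock: 5.6
eef_pos: [647.5, 242.8, 295.1]
eef_rot: [3.14, -0.0, 1.753]
wrist_force: [-0.0, 0.1, 0.1]
finger_gap: 36.8
```

Call:
arm_command(rows=[-40,-50,0,0,60,-40,-50,0,0,60,-40,-50,0,0,60,-40,-50,0,0,60,0,-40,0,0,60])

```text
clock: 6.22
eef_pos: [489.5, 6.2, 293.9]
eef_rot: [3.139, 0.001, 1.753]
wrist_force: [0.2, 0.4, 0.0]
finger_gap: 60.0
```

Run:
```python
from h import *
c=cam('top'); w=cloud(c); np.savez('top1.npz',**c)
d=cam('scene')
x=cv2.resize(c['image'][150:310,110:270],(480,480),interpolation=cv2.INTER_CUBIC)
y=cv2.resize(d['image'][120:280,260:420],(320,320))
o=np.zeros((480,800,3),np.uint8); o[:,:480]=x; o[:320,480:]=y; cv2.imwrite('pics/c1.png',o)
roi=np.s_[150:310,110:270]
m=np.zeros(w.shape[:2],np.uint8); m[roi]=((w[roi][...,2]>42)&(w[roi][...,2]<56)).astype(np.uint8)
m=cv2.morphologyEx(m,cv2.MORPH_OPEN,np.ones((3,3)))
n,l,st,ce=cv2.connectedComponentsWithStats(m)
for i in range(1,n):
    if st[i,4]>40: print(ce[i].round(1),st[i],w[l==i].mean(0).round(1))
```

```text
[216.8 225.1] [210 218  14  15 176] [516.4 133.9  47.8]
[194.4 230.4] [187 223  16  16 201] [503.7 187.4  47.5]
[172.  234.5] [165 227  15  16 194] [494.  240.4  47.4]
[218.3 255.1] [213 248  11  15 137] [444.8 129.8  47.7]
[198.5 259.1] [191 252  16  15 194] [435.5 176.6  47.7]
[176.3 262.7] [169 256  16  15 195] [427.  229.1  47.4]
[153.3 267.2] [146 260  16  16 202] [416.4 283.2  47.2]
```

View pics/c1.png

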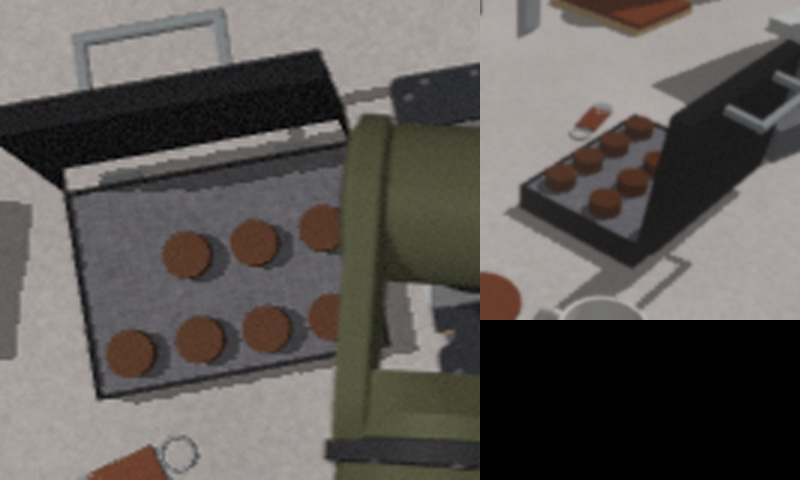

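The lid is open and rests on its stop. Seven blanks are in the case, four in the front row (one partly hidden by the arm) and three behind. The depth reading in the tube puts the riser top at about z 51, so it is the 36 mm riser and six blanks are needed.

Call:
arm_command(rows=[-14,43,-30,0,64,-14,43,-50,0,64,-14,43,-60,0,64,-13,41,-50,0,64,0,0,-30,0,64], newtons=15)

```text
clock: 6.95
eef_pos: [439.0, 167.6, 87.2]
eef_rot: [-3.141, -0.0, 1.756]
wrist_force: [1.3, 0.4, 0.2]
finger_gap: 64.4
```

Call:
arm_command(rows=[0,0,0,0,64])

```text
clock: 7.08
eef_pos: [439.3, 165.7, 87.7]
eef_rot: [-3.138, 0.0, 1.754]
wrist_force: [0.3, 1.5, -0.3]
finger_gap: 63.7
```

Call:
arm_command(rows=[-5,10.7,-20,0,64,0,0,-17.5,0,64,0,0,0,0,30,0,0,0,0,30,0,0,0,0,30])

```text
clock: 7.7
eef_pos: [435.7, 175.9, 52.5]
eef_rot: [3.14, -0.0, 1.753]
wrist_force: [1.1, 0.4, 3.8]
finger_gap: 37.5
```

Call:
arm_command(rows=[0,0,0,0,30,0,0,10,0,30,0,0,30,0,30])

```text
clock: 8.07
eef_pos: [434.4, 175.6, 91.6]
eef_rot: [-3.139, 0.0, 1.753]
wrist_force: [-0.1, -0.3, -0.4]
finger_gap: 37.3
```

Call:
arm_command(rows=[0,-20,55,0,30,5,-40,55,0,30,10,-50,15,0,30,10,-50,0,0,30,10,-50,0,0,30])

```text
clock: 8.7
eef_pos: [469.6, -32.4, 212.9]
eef_rot: [3.14, 0.0, 1.753]
wrist_force: [0.1, 1.2, -1.5]
finger_gap: 37.3
```

Call:
arm_command(rows=[10,-50,0,0,30,10,-50,0,0,30,10,-50,0,0,30,7,-30,0,0,30,0,0,0,0,30])

```text
clock: 9.32
eef_pos: [506.4, -212.3, 212.0]
eef_rot: [-3.141, -0.0, 1.751]
wrist_force: [-0.2, -0.8, -0.3]
finger_gap: 37.2
```

Call:
arm_command(rows=[-0.4,-2.4,-15,0,30,0,0,-10,0,30,0,0,0,0,30])

```text
clock: 9.7
eef_pos: [505.9, -212.4, 185.9]
eef_rot: [-3.14, -0.001, 1.754]
wrist_force: [0.1, -0.3, -0.3]
finger_gap: 37.3
```

Run:
```python
from h import *
d=cam('scene'); a=d['image'][190:290,130:230]; e=cam('top'); b=e['image'][160:260,320:420]
cv2.imwrite('pics/p1.png',cv2.resize(np.hstack([a,b]),(800,400),interpolation=cv2.INTER_CUBIC))
```

```text
(no output)
```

View pics/p1.png

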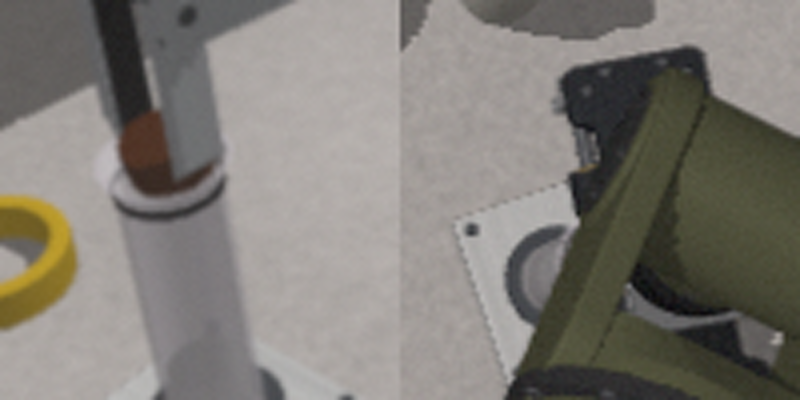

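The blank sits in the flare, roughly 2–3 mm toward +y of the tube centre (blank centre at about crop x 168, mouth centre 161). I'll trim it and release.

Call:
arm_command(rows=[0,-2.3,0,0,30,0,0,0,0,30])

```text
clock: 10.05
eef_pos: [506.3, -215.7, 187.1]
eef_rot: [3.141, 0.0, 1.753]
wrist_force: [0.1, 0.3, -0.9]
finger_gap: 37.4
```

Call:
arm_command(rows=[0,0,0,0,60,0,0,0,0,60,0,0,20,0,64,0,0,30,0,64,0,60,0,0,64])

```text
clock: 10.68
eef_pos: [506.7, -157.1, 238.6]
eef_rot: [3.139, 0.002, 1.749]
wrist_force: [2.1, 0.9, 0.0]
finger_gap: 64.0
```

Call:
arm_command(rows=[0,60,0,0,64,0,60,0,0,64,0,0,0,0,64])

```text
clock: 11.05
eef_pos: [506.1, -32.4, 237.1]
eef_rot: [3.141, -0.0, 1.758]
wrist_force: [0.3, -0.3, 0.2]
finger_gap: 64.0
```

```bash
cat > look.py <<'E'
from h import *
import sys
e=cam('top'); w=cloud(e)
# stack top inside tube
r=np.hypot(w[...,0]-506,w[...,1]+215)
q=w[r<12]; print('tube z hist',[(int(z),int(k)) for z,k in zip(np.arange(10,200,9),np.histogram(q[:,2],np.arange(10,209,9))[0]) if k])
im=e['image'].astype(int); brown=(im[...,2]>im[...,0]+25)
br=brown&(r<45)&(w[...,2]>40); print('brown in tube',br.sum(), w[br].mean(0).round(1) if br.any() else '', np.percentile(w[br][:,2],[10,50,90]).round() if br.any() else '')
u=np.array([.9836,.1804]); dx=w[...,0]-483; dy=w[...,1]-212.
U=dx*u[0]+dy*u[1]; V=-dx*u[1]+dy*u[0]
m=(brown&(np.abs(U)<88)&(np.abs(V)<122)&(w[...,2]<60)).astype(np.uint8)
m=cv2.morphologyEx(m,cv2.MORPH_OPEN,np.ones((3,3)))
n,l,st,ce=cv2.connectedComponentsWithStats(m)
for i in range(1,n):
    if st[i,4]>40:
        p=ray(e,*ce[i],46); print(st[i,2:],p.round(1)[:2],'z',np.nanmedian(w[l==i][:,2]).round(1))
s=manip.read_state(); print(s['clock'],s['eef_pos'].round(1))
if len(sys.argv)>1:
    d=cam('scene')['image']
    a=cv2.resize(e['image'][180:300,120:420],(800,320),interpolation=cv2.INTER_CUBIC)
    b=cv2.resize(d[210:320,120:230],(280,280),interpolation=cv2.INTER_CUBIC); c=cv2.resize(d[140:260,270:410],(327,280))
    o=np.zeros((600,800,3),np.uint8); o[:320]=a; o[320:,:280]=b; o[320:,290:617]=c; cv2.imwrite('pics/'+sys.argv[1],o)
E
python3 look.py l1.png
```

```text
tube z hist [(64, 39), (73, 1)]
brown in tube 43 [ 512.  -220.    69.2] [67. 69. 72.]
[ 15  16 181] [515.2 133.2] z 47.8
[ 15  16 188] [503.3 188.2] z 47.7
[ 16  16 188] [493.7 241.8] z 47.2
[ 15  15 184] [444.6 125.3] z 47.6
[ 15  15 189] [426.5 230. ] z 47.8
[ 15  16 191] [415.9 284.2] z 47.5
11.1 [506.2 -34.2 237. ]
```

View pics/l1.png

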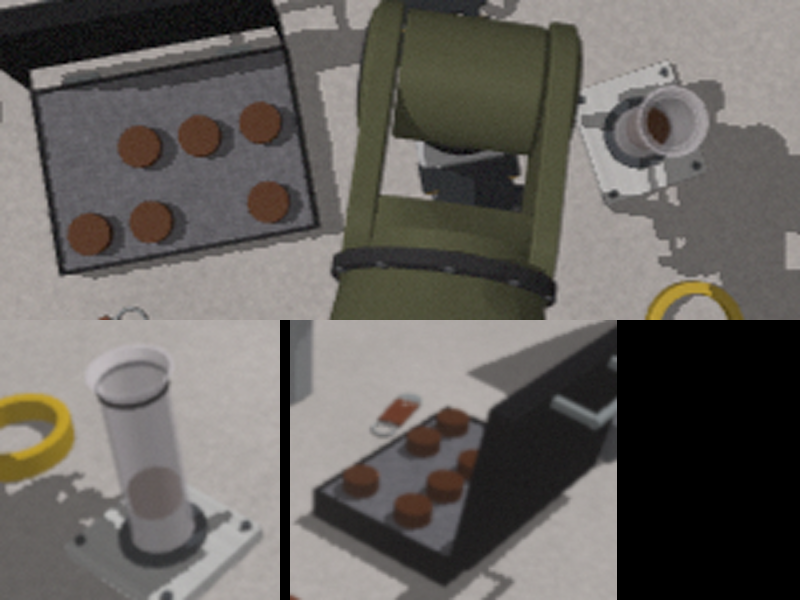

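One blank lies flat in the tube (its top at z ≈ 69, so the 36 mm riser is confirmed) and six remain in the case. Next is (444.6, 125.3).

Call:
arm_command(rows=[-15,40,-20,0,64,-16,40,-40,0,64,-16,40,-40,0,64,-15,40,-40,0,64,0,0,0,0,64])

```text
clock: 11.78
eef_pos: [442.5, 124.7, 94.5]
eef_rot: [-3.137, 0.0, 1.754]
wrist_force: [0.6, -0.4, 0.5]
finger_gap: 63.9
```

Call:
arm_command(rows=[1,0.5,-25,0,64,0,0,-19,0,64,0,0,0,0,30,0,0,0,0,30,0,0,0,0,30])

```text
clock: 12.4
eef_pos: [445.9, 124.7, 53.8]
eef_rot: [3.14, 0.0, 1.753]
wrist_force: [1.0, -0.1, 1.5]
finger_gap: 37.5
```

Call:
arm_command(rows=[0,0,0,0,30,0,0,20,0,30,0,0,50,0,30,5,-40,50,0,30,10,-50,30,0,30])

```text
clock: 13.02
eef_pos: [460.3, 35.6, 204.2]
eef_rot: [3.139, 0.0, 1.755]
wrist_force: [1.6, 0.1, -0.9]
finger_gap: 37.0
```

Call:
arm_command(rows=[10,-50,12,0,30,10,-50,0,0,30,10,-50,0,0,30,10,-50,0,0,30,8,-50,0,0,30])

```text
clock: 13.65
eef_pos: [508.1, -215.6, 213.8]
eef_rot: [3.141, 0.0, 1.753]
wrist_force: [1.0, -0.1, 0.7]
finger_gap: 36.9
```

Call:
arm_command(rows=[0,0,0,0,30,0,0,0,0,30])

```text
clock: 13.9
eef_pos: [507.9, -213.4, 213.5]
eef_rot: [-3.141, -0.0, 1.753]
wrist_force: [0.3, -0.2, 0.3]
finger_gap: 37.2
```

Call:
arm_command(rows=[-1.5,-1.2,-16,0,30,0,0,-10.5,0,30,0,0,0,0,30,0,0,0,0,30])

```text
clock: 14.4
eef_pos: [506.7, -215.0, 187.2]
eef_rot: [3.141, 0.0, 1.753]
wrist_force: [-0.0, -0.4, -0.7]
finger_gap: 37.3
```

Call:
arm_command(rows=[0,0,0,0,60,0,0,0,0,60,0,0,20,0,64,0,0,30,0,64,-10,60,0,0,64])

```text
clock: 15.02
eef_pos: [497.2, -156.6, 238.7]
eef_rot: [3.139, 0.002, 1.749]
wrist_force: [0.3, 1.2, -0.2]
finger_gap: 64.2
```

Call:
arm_command(rows=[-10,60,0,0,64,-10,60,0,0,64,0,0,0,0,64])

```text
clock: 15.4
eef_pos: [476.1, -32.2, 237.5]
eef_rot: [3.141, 0.0, 1.757]
wrist_force: [0.1, -1.5, -0.4]
finger_gap: 63.9
```

```bash
python3 look.py
```

```text
tube z hist [(82, 57), (91, 2)]
brown in tube 49 [ 509.8 -219.2   86.8] [84. 87. 89.]
[ 15  15 176] [515.4 133.3] z 47.5
[ 15  16 184] [503. 188.] z 47.7
[ 16  16 194] [493.8 241.3] z 47.2
[ 15  15 188] [426.5 229.9] z 47.5
[ 15  16 189] [415.7 284.7] z 47.4
15.45 [476.5 -33.9 237.5]
```

Two are in, with the stack top at 87. Next is (426.5, 229.9).

Call:
arm_command(rows=[-10,53,0,0,64,-10,53,-20,0,64,-10,53,-40,0,64,-10,53,-40,0,64,-10,52,-40,0,64])

```text
clock: 16.08
eef_pos: [429.0, 219.1, 103.9]
eef_rot: [3.141, -0.0, 1.751]
wrist_force: [1.2, -0.3, 0.1]
finger_gap: 63.9
```

Call:
arm_command(rows=[0,0,0,0,64,0,0,0,0,64])

```text
clock: 16.32
eef_pos: [429.4, 217.6, 105.2]
eef_rot: [3.141, 0.0, 1.752]
wrist_force: [0.9, 0.5, 0.2]
finger_gap: 64.4
```

Call:
arm_command(rows=[-3,12,-30,0,64,0,0,-25,0,64,0,0,0,0,30,0,0,0,0,30,0,0,0,0,30])

```text
clock: 16.95
eef_pos: [426.3, 230.4, 51.1]
eef_rot: [3.14, -0.0, 1.752]
wrist_force: [0.8, -0.9, 3.3]
finger_gap: 37.5
```

Call:
arm_command(rows=[0,0,0,0,30,0,0,20,0,30,0,0,50,0,30,5,-40,50,0,30,10,-50,40,0,30])

```text
clock: 17.58
eef_pos: [440.0, 142.7, 209.6]
eef_rot: [3.139, -0.0, 1.755]
wrist_force: [0.3, 0.2, -0.7]
finger_gap: 37.0
```

Call:
arm_command(rows=[9,-50,2,0,30,9,-50,0,0,30,9,-50,0,0,30,9,-50,0,0,30,9,-50,0,0,30])

```text
clock: 18.2
eef_pos: [485.1, -108.4, 209.7]
eef_rot: [3.141, 0.0, 1.753]
wrist_force: [0.3, 1.3, -0.4]
finger_gap: 37.3
```

Call:
arm_command(rows=[10,-50,0,0,30,10,-50,0,0,30,0,0,0,0,30,0,0,0,0,30])

```text
clock: 18.7
eef_pos: [504.8, -206.2, 209.2]
eef_rot: [3.142, -0.0, 1.753]
wrist_force: [-0.9, -0.1, -0.9]
finger_gap: 37.3
```

Call:
arm_command(rows=[1,-8.5,-12,0,30,0,0,-10,0,30,0,0,0,0,30,0,0,0,0,30])

```text
clock: 19.2
eef_pos: [506.1, -214.9, 187.2]
eef_rot: [3.142, 0.0, 1.753]
wrist_force: [-0.2, -0.0, -0.2]
finger_gap: 37.3
```

```bash
python3 -c "
from h import *
s=manip.read_state();print(s['eef_pos'],s['finger_gap'])"
```

```text
[ 506.08761389 -214.92909798  187.18172209] 37.277394324747554
```

Call:
arm_command(rows=[0,0,0,0,60,0,0,0,0,60,0,0,20,0,64,0,0,30,0,64,-10,60,0,0,64])

```text
clock: 19.82
eef_pos: [496.7, -156.6, 238.8]
eef_rot: [3.139, 0.002, 1.749]
wrist_force: [0.9, 1.6, -0.2]
finger_gap: 64.1
```

Call:
arm_command(rows=[-10,60,0,0,64,-10,60,0,0,64,0,0,0,0,64])

```text
clock: 20.2
eef_pos: [475.6, -32.2, 237.6]
eef_rot: [3.141, 0.0, 1.757]
wrist_force: [0.1, 0.4, 0.1]
finger_gap: 63.9
```

```bash
python3 look.py
```

```text
tube z hist [(100, 73), (109, 4)]
brown in tube 67 [ 509.3 -216.2  104.9] [102. 104. 108.]
[ 15  16 181] [515.3 133.9] z 47.8
[ 15  16 189] [503.4 188.1] z 47.6
[ 16  16 192] [494.  241.5] z 48.0
[ 15  16 192] [415.8 284.4] z 47.6
20.25 [476.  -33.9 237.5]
```

Three are in. Next is (415.8, 284.4).

Call:
arm_command(rows=[-10,53,0,0,64,-10,53,0,0,64,-10,53,-20,0,64,-10,53,-30,0,64,-10,53,-30,0,64])

```text
clock: 20.88
eef_pos: [426.5, 230.5, 156.4]
eef_rot: [3.141, -0.0, 1.751]
wrist_force: [1.5, 0.0, 0.2]
finger_gap: 64.0
```

Call:
arm_command(rows=[-10,53,-30,0,64,0,0,-20,0,64,0,0,0,0,64])

```text
clock: 21.25
eef_pos: [416.1, 282.0, 105.8]
eef_rot: [-3.139, 0.001, 1.753]
wrist_force: [-0.2, -0.3, 0.1]
finger_gap: 63.9
```

Call:
arm_command(rows=[0,2,-30,0,64,0,0,-25,0,64,0,0,0,0,30,0,0,0,0,30,0,0,0,0,30])

```text
clock: 21.88
eef_pos: [416.8, 284.9, 53.4]
eef_rot: [3.14, -0.001, 1.753]
wrist_force: [0.3, -0.3, 2.4]
finger_gap: 37.5
```

Call:
arm_command(rows=[0,0,0,0,30,0,0,20,0,30,0,0,50,0,30,5,-40,50,0,30,10,-50,40,0,30])

```text
clock: 22.5
eef_pos: [430.5, 197.1, 211.8]
eef_rot: [3.14, -0.0, 1.755]
wrist_force: [1.0, -0.2, -0.8]
finger_gap: 36.8
```

Call:
arm_command(rows=[9,-50,2,0,30,9,-50,0,0,30,9,-50,0,0,30,9,-50,0,0,30,9,-50,0,0,30])

```text
clock: 23.12
eef_pos: [475.6, -54.0, 212.0]
eef_rot: [3.141, 0.0, 1.753]
wrist_force: [0.3, 0.5, -0.0]
finger_gap: 37.6
```

Call:
arm_command(rows=[10,-50,0,0,30,10,-50,0,0,30,10,-50,0,0,30,0,0,0,0,30,0,0,0,0,30])

```text
clock: 23.75
eef_pos: [505.4, -201.8, 211.5]
eef_rot: [3.142, -0.0, 1.753]
wrist_force: [0.3, 0.9, -0.8]
finger_gap: 37.3
```

Call:
arm_command(rows=[0.7,-13,-14,0,30,0,0,-10,0,30,0,0,0,0,30,0,0,0,0,30])

```text
clock: 24.25
eef_pos: [506.3, -215.1, 187.4]
eef_rot: [-3.141, 0.0, 1.753]
wrist_force: [-0.2, -0.5, -0.1]
finger_gap: 37.1
```

Call:
arm_command(rows=[0,0,0,0,60,0,0,0,0,60,0,0,20,0,64,0,0,30,0,64,-10,60,0,0,64])

```text
clock: 24.88
eef_pos: [496.9, -156.7, 239.1]
eef_rot: [3.139, 0.002, 1.749]
wrist_force: [1.6, 0.4, -0.2]
finger_gap: 64.0
```

Call:
arm_command(rows=[-10,60,0,0,64,-10,60,0,0,64,0,0,0,0,64])

```text
clock: 25.25
eef_pos: [475.8, -32.3, 237.9]
eef_rot: [3.141, 0.0, 1.757]
wrist_force: [1.4, -0.1, -0.3]
finger_gap: 63.7
```

```bash
python3 look.py
```

```text
tube z hist [(118, 84), (127, 1)]
brown in tube 100 [ 508.4 -216.6  122.9] [121. 123. 125.]
[ 15  16 186] [515.4 133.8] z 47.4
[ 15  16 188] [503.4 188.1] z 47.2
[ 16  16 195] [493.9 241.3] z 47.4
25.3 [476.2 -34.1 237.8]
```

Four are in, with the stack top at 123. For the second row the jaws need to turn so the gripper body clears the lid and the fingers clear the neighbouring blanks.

Call:
arm_command(rows=[3,53,0,-10,44,3,53,0,-10,44,3,53,0,-10,44,3,53,-20,-10,44,3,53,-30,-10,44])

```text
clock: 25.92
eef_pos: [492.4, 225.3, 187.4]
eef_rot: [3.14, -0.002, 0.89]
wrist_force: [0.4, -0.4, -0.1]
finger_gap: 43.7
```

Call:
arm_command(rows=[2.5,10.5,-30,-10,44,0,0,-30,-2,44,0,0,0,0,44,0,0,0,0,44])

```text
clock: 26.42
eef_pos: [494.7, 234.6, 128.5]
eef_rot: [3.141, -0.001, 0.687]
wrist_force: [0.1, 0.1, 0.1]
finger_gap: 44.0
```

Call:
arm_command(rows=[-1,7,-20,-1,44,0,0,-20,0,44,0,0,0,0,44])

```text
clock: 26.8
eef_pos: [492.9, 241.8, 87.7]
eef_rot: [-3.142, 0.0, 0.67]
wrist_force: [0.0, -0.4, 0.4]
finger_gap: 43.6
```

Run:
```python
from h import *
s=manip.read_state();print(s['eef_pos'],s['eef_rot'][2],s['wrist_force'])
d=cam('scene')['image']; cv2.imwrite('pics/r2.png',cv2.resize(d[100:280,260:430],(680,600),interpolation=cv2.INTER_CUBIC)[:600])
```

```text
[492.91332031 241.75326988  87.65870084] 0.6701566362336733 [ 0.00563464 -0.376482    0.3530469 ]
```

View pics/r2.png

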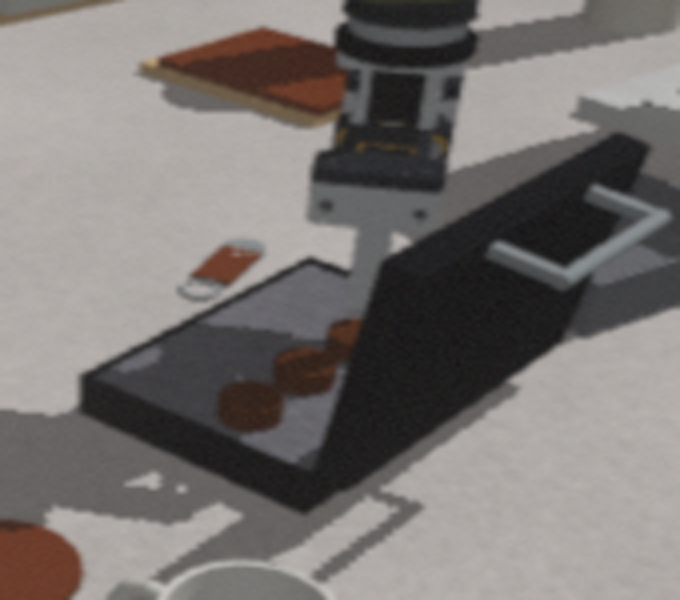

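The gripper is over the third rear blank (about (345,335) in the crop) and its body is still in front of the lid. Descending gently.

Call:
arm_command(rows=[1,0,-18,0,44,0,0,-8,0,44,0,0,0,0,44])

```text
clock: 27.22
eef_pos: [493.4, 242.0, 60.6]
eef_rot: [-3.141, 0.001, 0.67]
wrist_force: [-0.5, 0.2, 0.5]
finger_gap: 44.2
```

Call:
arm_command(rows=[0,0,-6,0,44,0,0,-5,0,44])

```text
clock: 27.48
eef_pos: [493.8, 242.2, 50.1]
eef_rot: [3.142, -0.0, 0.67]
wrist_force: [0.1, 0.1, -0.5]
finger_gap: 44.0
```

Call:
arm_command(rows=[0,0,0,0,30,0,0,0,0,30,0,0,0,0,30,0,0,20,0,30,0,0,50,0,30])

```text
clock: 28.1
eef_pos: [492.7, 241.7, 119.5]
eef_rot: [-3.14, 0.004, 0.67]
wrist_force: [0.5, 0.0, 0.3]
finger_gap: 37.8
```

Call:
arm_command(rows=[0,0,50,0,30,0,-50,40,0,30,0,-50,0,0,30,0,-50,0,0,30,0,-50,0,0,30])

```text
clock: 28.72
eef_pos: [493.5, 41.8, 209.7]
eef_rot: [3.141, -0.001, 0.67]
wrist_force: [-0.2, 0.5, -0.6]
finger_gap: 37.3
```

Call:
arm_command(rows=[3,-50,0,0,30,3,-50,0,0,30,3,-50,0,0,30,3,-50,0,0,30,0,-45,0,0,30])

```text
clock: 29.35
eef_pos: [505.6, -203.5, 209.5]
eef_rot: [3.141, -0.0, 0.67]
wrist_force: [-0.3, 0.7, -1.0]
finger_gap: 37.2
```

Call:
arm_command(rows=[0,0,0,0,30,0,0,0,0,30])

```text
clock: 29.6
eef_pos: [505.7, -201.3, 209.4]
eef_rot: [-3.141, -0.0, 0.67]
wrist_force: [-0.6, -0.5, -0.3]
finger_gap: 37.6
```

Call:
arm_command(rows=[0.5,-13.7,-12,0,30,0,0,-10,0,30,0,0,0,0,30,0,0,0,0,30])

```text
clock: 30.1
eef_pos: [506.3, -215.1, 187.5]
eef_rot: [-3.142, 0.0, 0.67]
wrist_force: [0.3, 0.1, -0.8]
finger_gap: 37.5
```

Call:
arm_command(rows=[0,0,0,0,60,0,0,0,0,60,0,0,20,0,64,0,0,30,0,64,-10,60,0,0,64])

```text
clock: 30.72
eef_pos: [496.9, -156.8, 239.1]
eef_rot: [3.138, -0.002, 0.666]
wrist_force: [0.3, 1.0, 0.0]
finger_gap: 64.3
```

Call:
arm_command(rows=[-10,60,0,0,64,-10,60,0,0,44,0,0,0,0,44])

```text
clock: 31.1
eef_pos: [475.8, -32.4, 237.9]
eef_rot: [3.141, -0.001, 0.674]
wrist_force: [0.5, -0.5, -0.4]
finger_gap: 47.5
```

```bash
python3 look.py
```

```text
tube z hist [(118, 1), (163, 5), (172, 80), (181, 17)]
brown in tube 123 [ 508.5 -211.8  175.2] [170. 175. 181.]
[ 15  16 183] [515.  133.9] z 47.6
[ 15  16 187] [503.3 188.2] z 47.6
31.15 [476.2 -34.1 237.9]
```

It hung up tilted in the mouth. I'll find the high side, then tap it down.

Run:
```python
from h import *
e=cam('top'); w=cloud(e); im=e['image'].astype(int)
r=np.hypot(w[...,0]-506,w[...,1]+215)
b=(im[...,2]>im[...,0]+25)&(r<45)&(w[...,2]>150); p=w[b]; m=p.mean(0)
A=np.c_[p[:,:2]-m[:2],np.ones(len(p))]; print(m,np.linalg.lstsq(A,p[:,2],rcond=None)[0],p.min(0),p.max(0))
d=cam('scene')['image']
x=cv2.resize(d[200:270,130:220],(450,350),interpolation=cv2.INTER_CUBIC); y=cv2.resize(e['image'][190:260,330:400],(350,350),interpolation=cv2.INTER_CUBIC)
cv2.imwrite('pics/h1.png',np.hstack([x,y]))
```

```text
[ 507.88577651 -209.57207808  174.45723609] [ -0.17617459  -0.33223283 174.45723609] [ 490.93013644 -226.8810217   157.03074065] [ 525.57367959 -193.61722005  183.77928652]
```

View pics/h1.png

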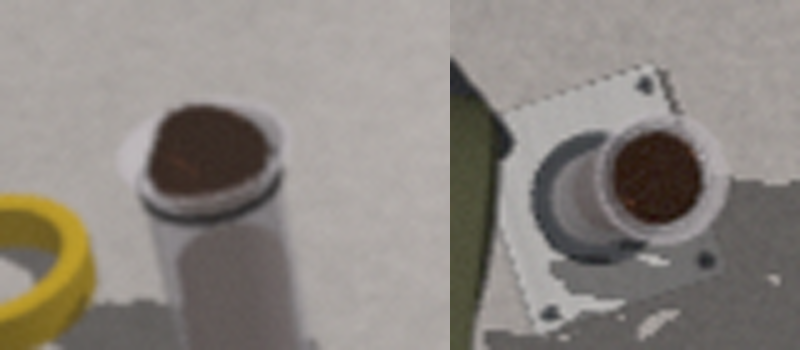

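The blank's high side is toward −y/−x and its low edge has dipped into the bore at +y. I'll press gently on the high side with closed fingers.

Call:
arm_command(rows=[6,-50,0,0,0,6,-50,0,0,0,6,-50,0,0,0,6,-40,-10,0,0,0,0,-10,0,0])

```text
clock: 31.88
eef_pos: [499.6, -228.9, 216.3]
eef_rot: [-3.141, 0.001, 0.665]
wrist_force: [0.7, 0.2, -0.5]
finger_gap: 0.7
```

Call:
arm_command(rows=[0,0,0,0,0,0,0,0,0,0])

```text
clock: 32.12
eef_pos: [500.3, -224.9, 217.8]
eef_rot: [3.141, -0.0, 0.671]
wrist_force: [-0.2, -0.5, -0.9]
finger_gap: 0.4
```

Call:
arm_command(rows=[1,0,-15,0,0,0,0,-8,0,0,0,0,-3,0,0,0,0,0,0,0])

```text
clock: 32.62
eef_pos: [501.2, -225.3, 191.2]
eef_rot: [-3.141, 0.0, 0.67]
wrist_force: [-1.0, -0.3, 0.5]
finger_gap: 0.1
```

Call:
arm_command(rows=[0,0,-2,0,0,0,0,-1,0,0])

```text
clock: 32.88
eef_pos: [501.3, -225.4, 188.4]
eef_rot: [3.141, -0.0, 0.67]
wrist_force: [0.6, 0.4, -0.6]
finger_gap: 0.3
```

Call:
arm_command(rows=[0,0,-1.5,0,0,0,0,0,0,0])

```text
clock: 33.12
eef_pos: [501.2, -225.4, 186.8]
eef_rot: [-3.141, 0.0, 0.67]
wrist_force: [0.6, -0.8, -0.0]
finger_gap: 0.1
```

Call:
arm_command(rows=[0,0,-1.5,0,0,0,0,0,0,0])

```text
clock: 33.38
eef_pos: [501.2, -225.4, 185.3]
eef_rot: [-3.141, 0.0, 0.67]
wrist_force: [0.1, -0.7, -0.1]
finger_gap: 0.2
```

Call:
arm_command(rows=[0,0,-1.5,0,0,0,0,0,0,0])

```text
clock: 33.62
eef_pos: [501.2, -225.3, 183.8]
eef_rot: [-3.141, 0.0, 0.67]
wrist_force: [0.4, 0.3, 0.6]
finger_gap: 0.5
```

Run:
```python
from h import *
d=cam('scene')['image']
cv2.imwrite('pics/h2.png',cv2.resize(d[180:330,120:240],(480,600),interpolation=cv2.INTER_CUBIC))
```

```text
(no output)
```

View pics/h2.png

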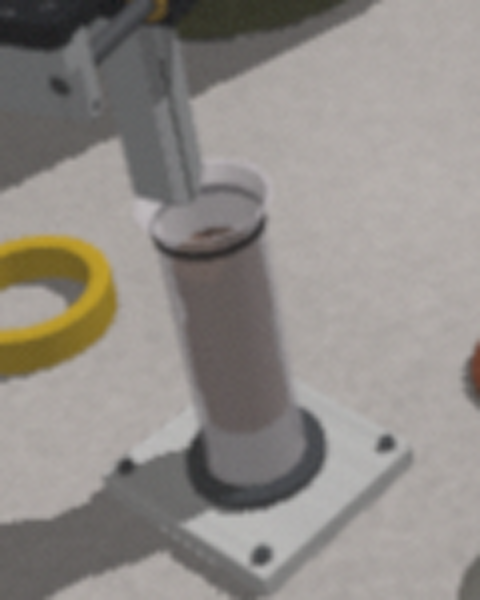

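The blank has dropped, and the stack now stands just under the fill line. Retreating to check it.

Call:
arm_command(rows=[0,0,30,0,0,0,0,24,0,20,-10,60,0,0,30,-10,60,0,0,44,-5,60,0,0,44])

```text
clock: 34.3
eef_pos: [475.6, -43.8, 238.1]
eef_rot: [3.141, -0.0, 0.669]
wrist_force: [1.5, 0.0, 0.8]
finger_gap: 37.0
```

Call:
arm_command(rows=[0,10,0,0,44,0,0,0,0,44])

```text
clock: 34.55
eef_pos: [476.4, -35.3, 238.0]
eef_rot: [3.141, -0.0, 0.671]
wrist_force: [0.3, 0.0, 0.1]
finger_gap: 43.7
```

```bash
python3 look.py
```

```text
tube z hist [(136, 94), (145, 2)]
brown in tube 106 [ 506.5 -213.9  140.9] [138. 141. 143.]
[ 15  16 184] [515.5 133.6] z 47.8
[ 15  16 188] [503.3 188.2] z 47.5
34.6 [476.4 -36.  237.9]
```

The stack top is at 141, so one more is needed: (503.3, 188.2).

Call:
arm_command(rows=[6,50,0,0,44,6,50,0,0,44,6,50,-20,0,44,6,50,-30,0,44,3,24,-40,0,44])

```text
clock: 35.22
eef_pos: [504.3, 189.4, 147.1]
eef_rot: [3.141, -0.001, 0.67]
wrist_force: [0.3, 0.1, 0.2]
finger_gap: 44.2
```

Call:
arm_command(rows=[0,0,-30,0,44,0,0,0,0,44,0,0,0,0,44])

```text
clock: 35.6
eef_pos: [504.2, 187.8, 119.1]
eef_rot: [3.141, -0.001, 0.669]
wrist_force: [0.7, 0.3, -0.6]
finger_gap: 44.3
```

Call:
arm_command(rows=[-0.8,0.7,-30,0,44,0,0,-20,0,44,0,0,-8,0,44,0,0,0,0,44])

```text
clock: 36.1
eef_pos: [503.0, 189.1, 60.7]
eef_rot: [3.141, -0.001, 0.67]
wrist_force: [-0.4, 0.6, 0.8]
finger_gap: 44.2
```

Call:
arm_command(rows=[0,0,-6,0,44,0,0,-4.7,0,44])

```text
clock: 36.35
eef_pos: [502.7, 189.4, 49.4]
eef_rot: [3.141, -0.001, 0.67]
wrist_force: [0.1, -0.1, -1.6]
finger_gap: 44.1
```

Call:
arm_command(rows=[0,0,0,0,30,0,0,0,0,30,0,0,0,0,30,0,0,20,0,30,0,0,50,0,30])

```text
clock: 36.98
eef_pos: [501.4, 189.0, 118.4]
eef_rot: [-3.14, 0.004, 0.67]
wrist_force: [-0.1, 0.7, -0.0]
finger_gap: 37.6
```

Call:
arm_command(rows=[0,0,50,0,30,0,-50,40,0,30,0,-50,0,0,30,0,-50,0,0,30,0,-50,0,0,30])

```text
clock: 37.6
eef_pos: [502.2, -11.0, 208.5]
eef_rot: [3.141, -0.0, 0.67]
wrist_force: [0.4, -0.1, -0.3]
finger_gap: 37.4
```

Call:
arm_command(rows=[1,-50,0,0,30,1,-50,0,0,30,1,-50,0,0,30,0,-40,0,0,30,0,0,0,0,30])

```text
clock: 38.22
eef_pos: [505.1, -201.5, 208.0]
eef_rot: [-3.141, 0.0, 0.667]
wrist_force: [0.9, 0.4, 0.4]
finger_gap: 37.2
```

Call:
arm_command(rows=[0,0,0,0,30,0,0,0,0,30])

```text
clock: 38.48
eef_pos: [505.6, -198.5, 208.4]
eef_rot: [3.142, -0.0, 0.671]
wrist_force: [-1.2, 0.7, -1.2]
finger_gap: 37.2
```

Call:
arm_command(rows=[0.5,-17,-13,0,30,0,0,-10,0,30,0,0,0,0,30,0,0,0,0,30])

```text
clock: 38.98
eef_pos: [505.9, -216.4, 185.2]
eef_rot: [-3.141, 0.0, 0.67]
wrist_force: [-0.4, -0.0, 0.6]
finger_gap: 37.6
```

Call:
arm_command(rows=[0,0,0,0,60,0,0,0,0,60,0,0,20,0,64,0,0,30,0,64,-10,60,0,0,64])

```text
clock: 39.6
eef_pos: [496.6, -157.9, 237.0]
eef_rot: [3.138, -0.002, 0.666]
wrist_force: [0.7, 0.1, -0.4]
finger_gap: 64.1
```

Call:
arm_command(rows=[-10,60,0,0,64,-10,60,0,0,44,0,0,0,0,44])

```text
clock: 39.98
eef_pos: [475.5, -33.5, 235.8]
eef_rot: [3.141, -0.001, 0.674]
wrist_force: [-0.2, -0.2, 0.5]
finger_gap: 47.5
```

```bash
python3 look.py l2.png
```

```text
tube z hist [(163, 3), (172, 69), (181, 32)]
brown in tube 117 [ 508.8 -211.9  175.8] [170. 177. 182.]
[ 15  16 186] [515.4 133.7] z 47.2
40.025 [475.9 -35.2 235.7]
```

View pics/l2.png

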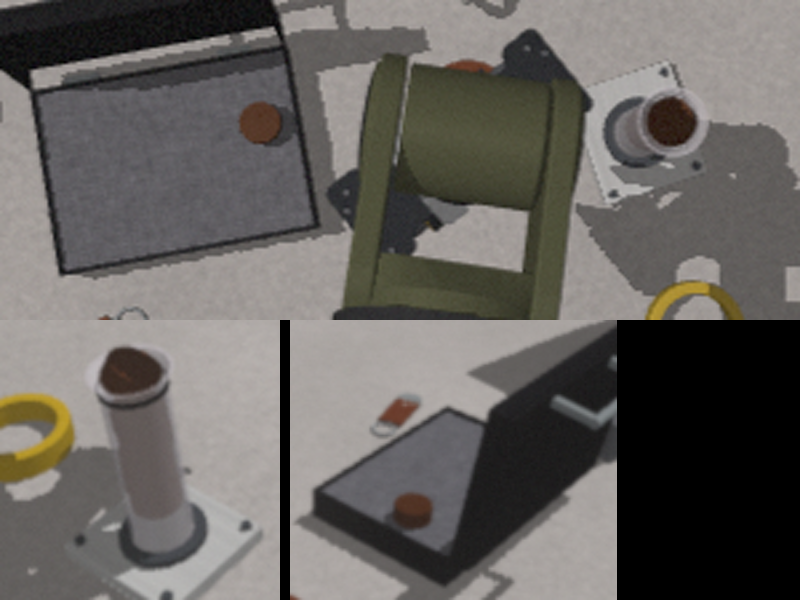

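The spare lies alone and flat in the case at about (260,122). The sixth blank hung up the same way, so I'll repeat the tap.

Call:
arm_command(rows=[6,-50,0,0,0,6,-50,0,0,0,6,-50,0,0,0,7,-40,-10,0,0,0,0,-10,0,0])

```text
clock: 40.7
eef_pos: [500.4, -230.1, 214.2]
eef_rot: [-3.141, 0.001, 0.665]
wrist_force: [-0.5, 0.2, -0.8]
finger_gap: 0.5
```

Call:
arm_command(rows=[0,0,0,0,0,0,0,-15,0,0,0,0,-6,0,0,0,0,-3,0,0,0,0,0,0,0])

```text
clock: 41.32
eef_pos: [501.0, -226.3, 191.3]
eef_rot: [3.142, -0.0, 0.67]
wrist_force: [-0.2, -0.2, -0.1]
finger_gap: 0.5
```

Call:
arm_command(rows=[0,0,-1.5,0,0,0,0,-1.5,0,0,0,0,0,0,0])

```text
clock: 41.7
eef_pos: [500.9, -226.5, 188.2]
eef_rot: [-3.141, 0.0, 0.67]
wrist_force: [0.2, 0.3, -0.1]
finger_gap: 0.7
```

Call:
arm_command(rows=[0,0,-1.5,0,0,0,0,-1.5,0,0,0,0,0,0,0])

```text
clock: 42.08
eef_pos: [500.9, -226.5, 185.1]
eef_rot: [-3.141, 0.0, 0.67]
wrist_force: [-0.2, -0.9, 0.5]
finger_gap: 0.6
```

Run:
```python
from h import *
print(manip.read_state()['eef_pos'])
e=cam('scene'); w=cloud(e); im=e['image'].astype(int)
b=(im[...,2]>im[...,0]+25)&(np.hypot(w[...,0]-506,w[...,1]+215)<35)&(w[...,2]>120); print(b.sum(),np.percentile(w[b][:,2],[5,50,95,100]) if b.any() else '')
```

```text
[ 500.88402286 -226.45897649  185.08223324]
253 [157.98924592 159.45338979 299.76900253 304.67821549]
```

Call:
arm_command(rows=[0,0,30,0,0,0,0,30,0,20,-10,60,0,10,30,-10,60,0,10,30,0,60,0,10,30])

```text
clock: 42.75
eef_pos: [480.3, -44.9, 245.6]
eef_rot: [3.141, -0.0, 1.199]
wrist_force: [1.3, -0.4, -0.9]
finger_gap: 29.8
```

Call:
arm_command(rows=[0,10,0,10,30,0,0,0,10,30,0,0,0,10,30,0,0,0,2,30])

```text
clock: 43.25
eef_pos: [480.9, -36.4, 245.3]
eef_rot: [3.141, 0.0, 1.753]
wrist_force: [0.0, 0.5, 0.2]
finger_gap: 29.8
```

```bash
python3 look.py
python3 - <<'E'
from h import *
e=cam('top'); w=cloud(e)
u=np.array([.9836,.1804]); dx=w[...,0]-483; dy=w[...,1]-212.
U=dx*u[0]+dy*u[1]; V=-dx*u[1]+dy*u[0]
im=e['image'].astype(int)
m=(U>130)&(U<260)&(np.abs(V)<70)&(w[...,2]>100); p=w[m]
hd=m&(im.mean(2)>90); q=w[hd]; print('handle',hd.sum(),q.mean(0),np.percentile(q[:,2],[5,50,95]),'UV',U[hd].mean(),V[hd].mean())
print(manip.read_state()['eef_rot'])
E
```

```text
tube z hist [(154, 90), (163, 3)]
brown in tube 213 [ 507.8 -212.8  158.8] [156. 159. 161.]
[ 15  16 182] [515.5 133.4] z 47.7
43.3 [480.9 -36.5 245.3]
handle 358 [640.19583281 241.61310043 189.90738611] [185.89382649 189.92016843 194.14831656] UV 159.9600244686906 0.7693173480724464
[3.14148637e+00 3.19043302e-05 1.74964859e+00]
```

The stack is complete: its top reads z ≈ 159, which is the fill line (15 + 144). Now to shut the lid, starting from the pose at which I released the handle.

Call:
arm_command(rows=[27.5,46.5,0,0,30,27.5,46.5,0,0,30,27.5,46.5,0,0,30,27.5,46.5,0,0,30,27.5,46.5,0,0,30], newtons=20)

```text
clock: 43.98
eef_pos: [619.2, 197.6, 245.2]
eef_rot: [3.141, 0.0, 1.749]
wrist_force: [0.5, -0.6, 0.5]
finger_gap: 30.2
```

Call:
arm_command(rows=[28,46.5,0,0,30,0,0,0,0,30,0,0,0,0,30])

```text
clock: 44.35
eef_pos: [646.3, 242.1, 244.9]
eef_rot: [-3.141, 0.0, 1.75]
wrist_force: [-0.3, 0.1, -0.1]
finger_gap: 30.2
```

Call:
arm_command(rows=[0,0,-30,0,30,0,0,-25,0,30,0,0,-10,0,30,0,0,0,0,30])

```text
clock: 44.85
eef_pos: [646.4, 241.9, 180.8]
eef_rot: [3.141, -0.0, 1.751]
wrist_force: [0.4, 0.1, 0.7]
finger_gap: 30.2
```

Call:
arm_command(rows=[0,0,0,0,0,0,0,0,0,0,0,0,0,0,0])

```text
clock: 45.22
eef_pos: [646.2, 242.5, 181.0]
eef_rot: [-3.141, 0.0, 1.752]
wrist_force: [-5.3, -1.2, 5.1]
finger_gap: 9.4
```

Call:
arm_command(rows=[-12.9,-2.4,6.5,0,0,-13.4,-2.5,5.4,0,0,-13.8,-2.5,4.2,0,0,-14.1,-2.6,3,0,0,-14.3,-2.6,1.8,0,0])

```text
clock: 45.85
eef_pos: [578.2, 230.1, 202.3]
eef_rot: [3.138, -0.0, 1.752]
wrist_force: [3.2, 1.3, 4.2]
finger_gap: 9.3
```

Call:
arm_command(rows=[-14.4,-2.6,0.5,0,0,-14.4,-2.6,-0.7,0,0,-14.2,-2.6,-1.9,0,0,-14,-2.6,-3.2,0,0,-13.7,-2.5,-4.4,0,0])

```text
clock: 46.48
eef_pos: [507.3, 217.3, 192.2]
eef_rot: [3.139, -0.001, 1.752]
wrist_force: [1.6, 1.8, 2.9]
finger_gap: 8.9
```

Call:
arm_command(rows=[-13.3,-2.4,-5.5,0,0,-12.8,-2.3,-6.7,0,0,-12.2,-2.2,-7.7,0,0,-11.5,-2.1,-8.8,0,0,-10.7,-2,-9.7,0,0])

```text
clock: 47.1
eef_pos: [446.8, 206.3, 153.5]
eef_rot: [3.14, -0.001, 1.752]
wrist_force: [3.6, 2.7, -0.8]
finger_gap: 9.0
```

Call:
arm_command(rows=[-9.9,-1.8,-10.6,0,0,-9,-1.6,-11.4,0,0,-8,-1.5,-12.2,0,0,-6.9,-1.3,-12.8,0,0,-5.8,-1.1,-13,0,0])

```text
clock: 47.72
eef_pos: [406.9, 198.8, 92.2]
eef_rot: [3.141, -0.0, 1.752]
wrist_force: [6.4, 3.1, 18.0]
finger_gap: 9.2
```

Call:
arm_command(rows=[0,0,-1,0,0,0,0,0,0,0])

```text
clock: 47.98
eef_pos: [407.0, 198.6, 91.3]
eef_rot: [-3.141, 0.0, 1.752]
wrist_force: [5.3, 3.5, -7.6]
finger_gap: 9.4
```

Call:
arm_command(rows=[0,0,0,0,40,0,0,0,0,40,0,0,30,0,40,0,0,20,0,10,0,0,0,0,0])

```text
clock: 48.6
eef_pos: [407.6, 198.9, 142.9]
eef_rot: [3.139, -0.0, 1.752]
wrist_force: [-1.3, 0.1, -0.6]
finger_gap: 22.8
```

Call:
arm_command(rows=[0,0,-15,0,0,0,0,-8,0,0,0,0,-3,0,0,0,0,-1,0,0,0,0,0,0,0])

```text
clock: 49.22
eef_pos: [407.2, 198.7, 115.1]
eef_rot: [3.141, -0.0, 1.752]
wrist_force: [-0.4, -0.4, -0.1]
finger_gap: 0.6
```

Call:
arm_command(rows=[0,0,-1,0,0,0,0,0,0,0])

```text
clock: 49.48
eef_pos: [407.3, 198.8, 114.2]
eef_rot: [3.141, -0.0, 1.752]
wrist_force: [0.5, 1.1, 1.1]
finger_gap: 0.5
```

Call:
arm_command(rows=[0,0,-0.7,0,0,0,0,0,0,0])

```text
clock: 49.72
eef_pos: [407.3, 198.8, 114.0]
eef_rot: [3.141, -0.0, 1.752]
wrist_force: [-2.9, -1.6, 9.6]
finger_gap: 0.6
```

Firm contact at bar-top height 103 mm (98 + 5) means the lid is shut. Retreating for the final check.

Call:
arm_command(rows=[0,0,40,0,0,0,0,60,0,0,0,0,60,0,0,0,-60,0,0,20,0,-60,0,0,40])

```text
clock: 50.35
eef_pos: [406.9, 77.6, 273.8]
eef_rot: [3.14, 0.0, 1.754]
wrist_force: [1.1, -0.6, -0.0]
finger_gap: 17.1
```

Call:
arm_command(rows=[0,-60,0,0,40,0,0,0,0,40,0,0,0,0,40,0,0,0,0,40])

```text
clock: 50.85
eef_pos: [407.1, 19.8, 273.3]
eef_rot: [-3.142, -0.0, 1.754]
wrist_force: [-0.3, 0.6, -0.5]
finger_gap: 40.2
```

```bash
python3 look.py | head -2
python3 - <<'E'
from h import *
e=cam('top'); w=cloud(e); w0=cloud(dict(np.load('top.npz')))
r=np.s_[190:290,122:248]
for a in(w0,w):
    z=a[r][...,2]; print('lid z',np.nanmedian(z[(z>45)&(z<75)]),'handle',a[r][z>85].mean(0))
s=cam('scene')['image']; cv2.imwrite('pics/f.png',np.hstack([cv2.resize(e['image'],(400,300)),cv2.resize(s,(400,300))]))
E
```

```text
tube z hist [(145, 2), (154, 94)]
brown in tube 212 [ 507.9 -212.8  158.6] [156. 159. 161.]
lid z 57.54147104441586 handle [409.45781845 198.04096999 101.63540455]
lid z 57.59513441631748 handle [428.47981467  74.47983092 479.1512528 ]
```

View pics/f.png

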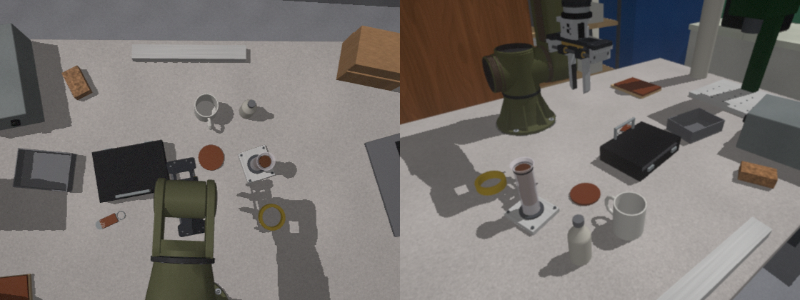

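The pictures show the lid shut, the stack level with the fill line and the other things where they were. Handing in.

```bash
python3 -c "
from cell import manip
print(manip.sign_off())"
```

```text
the job is handed in; nothing more can be done
None
```

The feed tube is loaded and the job is handed in, at about 51 s on the robot's clock. I opened the lid to its stop and put six blanks on the 36 mm riser. One spare blank stayed in the case, and I then shut the lid.

**Snag on the way:** the fifth and sixth blanks hung up tilted in the tube's mouth. Both went down with a light press from the closed fingers, with no force above noise.

**Last checks:**
- **Stack:** the top reads z ≈ 159 mm, level with the fill line at 159, and the blanks lie flat.
- **Lid:** the top face reads 57.6 mm, against 57.5 before opening. A light press on the handle bar met firm contact at 103 mm, which is its shut height.
- **Spare blank:** it was lying flat in the case when last seen, just before the lid was shut.
- **Other things:** the mug, coaster, fob, cleaner and tape look unmoved in the last pictures. I compared these by eye and did not measure them.

One number did not work: the final camera reading of the handle's position included the robot arm, so I ignored it.

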